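# Clear the glue-up jig and gauge its slot with the spacer knife

### The arm

A 7-joint arm with a two-finger parallel gripper is mounted at the origin on the work surface. World frame = base frame: x ahead of the robot, y to its left, z up, the work surface at z = 0. Lengths are in mm, angles in rad, forces in N, time in s.
With the tool pointing down it reaches from about 400 to 875 mm from the base axis. Payload 4.4 kg.
Tool frame: the origin (TCP) lies at the very end of the fingers, on their centre line; the grasp point (between the pads) lies 19 mm behind it; z points along the fingers, y is the line along which they close (so a half turn about z gives the same grasp; the last joint's range is limited). The gripper opens to 85 mm and grips with 20 to 120 N. Pads are 22 mm wide; open, the fingers measure 114 mm over their backs; the gripper's body (76 mm by 85 mm) begins 54 mm behind the grasp point. The pads swing forward as they close: fully open they stand 13 mm farther back than shut.
Start: joints at [1.11, 0.628, 0.038, 1.517, -0.027, 0.996, -0.02], TCP at [250.033, -600.001, 231.313] pointing down, gripper open.
Joint ranges: [-3.06, 3.06], [-0.37, 2.12], [-1.25, 1.32], [0.18, 2.47], [-1.1, 4.24], [0.23, 1.98], [-2.94, 2.94]. Speed limits (rad/s): [2.57, 2.57, 3.14, 3.14, 3.14, 3.14, 3.14].

### API

Orientations are given as [roll, pitch, yaw] about the fixed x, y, z axes, in that order (R = Rz(yaw) Ry(pitch) Rx(roll)).
In Python, from cell import read_state, get_image, camera_params, finish_job gives the robot as it stands.
- The arm moves only by the tool arm_command, never from a script. Its argument "deltas" is a list of rows, each an object of numbers: "dx", "dy", "dz": the shift along the world's x, y, z in m; "yaw": the turn about the world's z in degrees; "jaw": the opening, from 0 (shut) to 1 (fully open). A call has 1 to 20 rows; each row is the pose to reach, as a shift and turn from the pose commanded when the call began; what a row does not reach only later rows make up. A row lasts 1/10 s, in which the tool goes at most 50 mm and 8.59 degrees, less where a joint would pass 70% of its speed; a pose out of reach is approached as far as the arm can. A call with a gripper value outside its range is refused whole. The fingers move at their own pace and stop on an object; the grip force is fixed at half the most. Time passes only in rows, so rows that repeat a pose let the fingers close. It gives the time, the measured TCP pose, the force, the opening and the grip force at its end, in the units of the state.
- read_state(): the state, without advancing time (a new reading comes with each control period).
- get_image(name): name is "scene" or "top" or "wrist"; returns (picture, depth): 400x640x3 uint8, red, green, blue; 400x640 float32, mm along the optical axis (not along the pixel's ray), 0 where there is no reading.
- camera_params(name): a dict with "camera_matrix" (3x3 intrinsics, pixels), "k1" (the pictures are not rectified: a ray, as slopes to the right and down, at radius r is drawn at 1 + k1 r^2 times it, then the intrinsics apply), "extrinsics" (4x4, takes a point from camera to world coordinates). Camera axes: x right, y down, z forward; pixel columns grow to the right and rows downward; lengths in mm; the calibration is good to about 2 mm. A picture is of the moment at which its call begins: read the wrist's pose just before it. camera_params takes no time and is no camera call; for the wrist camera it gives the pose at the moment of the call.
- finish_job(): hands the job in; it is judged then, once.
The state is a dict: "clock": time; "qpos": joint angles; "qd": joint speeds; "tau": joint torques, N m; "eef_pos": TCP position; "tool_rot": TCP orientation; "force": force on the tool from outside, world axes, zero at the start; "torque": the same for the moment, N m; "width": finger opening in mm; "gripper_force": force on a finger pad.
Only numpy, scipy, OpenCV 4.12 (cv2) and the standard library are available. Lean on these libraries where they do the work, as an engineer would, in place of code of your own. Each camera call takes 0.05 s, during which the arm holds its last target. There are 200 camera calls.

### The job

Draw the blue-handled spacer knife up out of its stand and, with its blade (not the fingers), sweep all three wooden offcuts off the top of the clamp plates into the red scrap tray beside them. Then slide the blade, upright, down into the slot between the two plates until it drags snugly on both (a push of about 7 N, not forced). The job ends while holding: stop at that depth with the knife still gripped, and leave the other things on the bench where they are.

Things in the scene. Friction and masses are not known exactly. Their poses are not given: they have to be found in the camera images.
- knife: Spacer knife, 0.2 kg: steel blade 78 mm wide (its x), 4 mm thick (its y), 92 mm long, lower edge rounded; blue handle 46 (x) by 24 mm (y), 92 to 158 mm above the origin. Origin: middle of the blade's lower edge, z up to the handle. Grip across the 24 mm, about 130 mm above the origin. Starts upright in the stand, the handle's shoulder on the stand's top, origin 6 mm above the table.
- stand: Fixed dark wooden block, 120 (x) by 60 (y) by 98 mm high, with a slot 82 by 9 mm along its x, 95 mm deep, holding the knife; lift the knife 95 mm to clear it. It is at the robot's right or left; at the other side stands a chisel rack (lighter block 100 by 60 mm, 138 mm high). Origin: centre of the underside.
- jig: Fixed glue-up jig. Origin: on the table below the slot. x runs along the slot; y from plate_a over the slot to plate_b and the red tray. The plate tops form a deck 80 mm above the table, x -62 to 62, y -82 to 82 mm; curbs 12 mm high along both x edges leave a lane 100 mm wide (104 on plate_b). The y ends are open; the tray lies past the +y end.
- tray (a point): Middle of the red tray's inner floor, 6 mm above the table, at jig (0, 125 mm). Inside 140 mm (jig x) by 94 mm (jig y); rim 50 mm above the table, so 30 mm below the deck.
- slot (a point): Middle of the slot's mouth, level with the deck (z 80 mm); axes as the jig's. Slot along x, 124 mm long; 10 to 12.5 mm wide at the mouth (varies), losing 1.6 mm per 10 mm of depth, so the 4 mm blade first touches both plates about 35 to 55 mm down. Both plates ride on a carriage floating freely (under 2 N) up to 7 mm each way along jig y: the slot centres itself on the blade.
- plate_a: Clamp plate on the slot's -y side (grey-painted, steel face), set rigidly. Frame like the jig's; its origin lies near the jig's.
- plate_b: Clamp plate on the slot's +y side, towards the tray (green-painted, steel face). Sprung: closed with 2 N, gives 1 mm per 5 N, so each further mm of blade depth adds about 0.8 N of squeeze. The downward push is roughly 1 to 2 times the squeeze on one plate. Frame like the jig's, origin near the jig's.
- offcut0: Loose light wooden offcut, 32 by 27 by 24 mm high, 18 g, lying on the deck at or across the slot, at jig x about -26 mm. Origin: centre of its underside as it starts.
- offcut1: Loose medium brown wooden offcut, 32 by 27 by 24 mm high, 18 g, lying on the deck at or across the slot, at jig x about +26 mm. Origin: centre of its underside as it starts.
- offcut2: Loose plywood wooden offcut, 32 by 27 by 24 mm high, 18 g, lying on the deck on plate_b, between slot and tray. Origin: centre of its underside as it starts.
- glue: Bystander: white glue bottle, 56 mm across, 130 mm high. Origin: centre of the underside.
- mallet: Bystander: hammer lying on the bench. Origin: underside.
- sander: Bystander: cork sanding block 100 by 60 by 28 mm. Origin: centre of the underside.
- brush: Bystander: brush lying on the bench. Origin: underside.
There are look-alikes about, which are no part of the job. Leave any orange or white look-alike of the knife alone.

How it is judged:
By the outcome, as a careful person would: the job done as asked, in the order asked, and still so for the second after the job is handed in, while the arm keeps its last pose, push and grip.
It also fails if it takes over 54 s, if anything falls off the work surface, if the arm or the gripper's body presses on something with over 40 N, if the wrist force passes 120 N, or if a joint passes its speed limit or range.

## Working session

There is one attempt and no reset: what is moved stays moved. The work goes in short steps, Python scripts to look and compute and a tool call to move; the robot and the scene stay as the last step left them, time stands still between calls to the robot, and variables do not carry over. Pictures are saved under pics/ and viewed, at most 10 in all, crops included, and the job is handed in when it is done.

Besides the shell and the picture viewer there is one more tool, called after "Emit:" in YAML: its name, and indented under it one key for each argument. arm_command: Moves the arm, as the interface text tells. Its arguments: {"type":"object","properties":{"deltas":{"type":"array"}},"required":["deltas"]}

```bash
mkdir -p pics; ls
cat > h.py <<'E'
import numpy as np, cv2
from cell import *
def und(name,uv,P=None):
    P=P or camera_params(name); K=np.array(P["camera_matrix"]); uv=np.atleast_2d(np.array(uv,float))
    d=np.c_[(uv[:,0]-K[0,2])/K[0,0],(uv[:,1]-K[1,2])/K[1,1]]
    s=d.copy()
    for _ in range(20): s=d/(1+P["k1"]*(s**2).sum(1,keepdims=True))
    return s
def plane(name,uv,z,P=None):
    P=P or camera_params(name); T=np.array(P["extrinsics"]); s=und(name,uv,P)
    r=np.c_[s,np.ones(len(s))]@T[:3,:3].T; t=(z-T[2,3])/r[:,2]
    return T[:3,3]+r*t[:,None]
def deep(name,uv,dep,P=None):
    P=P or camera_params(name); T=np.array(P["extrinsics"]); s=und(name,uv,P)
    uv=np.atleast_2d(uv).astype(int); d=dep[uv[:,1],uv[:,0]]
    return np.c_[s*d[:,None],d]@T[:3,:3].T+T[:3,3]
def snap(name,f):
    P=camera_params(name); im,d=get_image(name); cv2.imwrite(f"pics/{f}.png",im[:,:,::-1]); np.save(f"{f}.npy",d); return im,d,P
E
python3 - <<'E'
from h import *
for n in("scene","top"):
    snap(n,n+"0"); P=camera_params(n); print(n,np.round(P["extrinsics"],2).tolist(),P["camera_matrix"],P["k1"])
print(read_state())
E
```

```text
pics
scene [[-0.64, 0.49, -0.59, 1201.53], [0.77, 0.42, -0.48, 483.28], [0.01, -0.76, -0.65, 799.44], [0.0, 0.0, 0.0, 1.0]] [[405.69258424   0.         317.41520964]
 [  0.         405.69258424 205.8983498 ]
 [  0.           0.           1.        ]] -0.027002994328340694
top [[0.0, -1.0, 0.1, 431.4], [-1.0, -0.0, 0.01, -31.14], [-0.01, -0.1, -1.0, 1139.23], [0.0, 0.0, 0.0, 1.0]] [[406.88845634   0.         320.57289036]
 [  0.         406.88845634 191.87732273]
 [  0.           0.           1.        ]] -0.04907847634485045
{'clock': 0.1, 'qpos': array([ 1.11019021,  0.62924367,  0.03842999,  1.51823412, -0.0269806 ,
        0.99631998, -0.01999741]), 'qd': array([-0.00070626, -0.00232296,  0.00102765, -0.00200203, -0.00019505,
        0.00057786,  0.00123607]), 'tau': array([ 3.23005806e-03, -5.64522994e+01,  1.23060130e+00, -1.93970954e+01,
        1.13726850e-02,  5.43979229e-03,  1.99390136e-06]), 'eef_pos': array([ 249.83010734, -599.47761801,  230.49808143]), 'tool_rot': array([-3.13990523e+00,  2.34419290e-05,  3.94831996e-01]), 'force': array([0.43178622, 0.1148799 , 0.27631516]), 'torque': array([-0.00844479,  0.01861677,  0.01122841]), 'gripper_force': 0.0, 'width': 85.65916671616777}
```

View pics/top0.png

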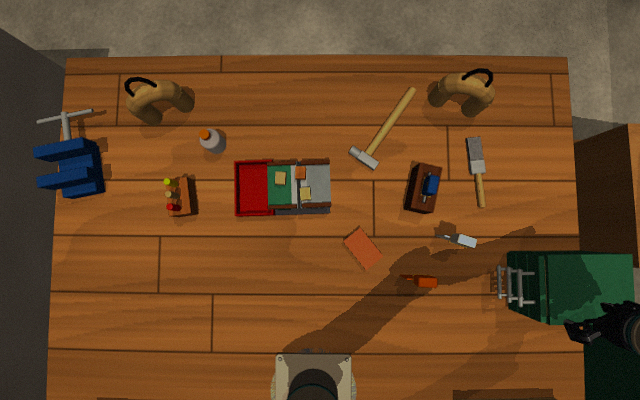

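View pics/scene0.png

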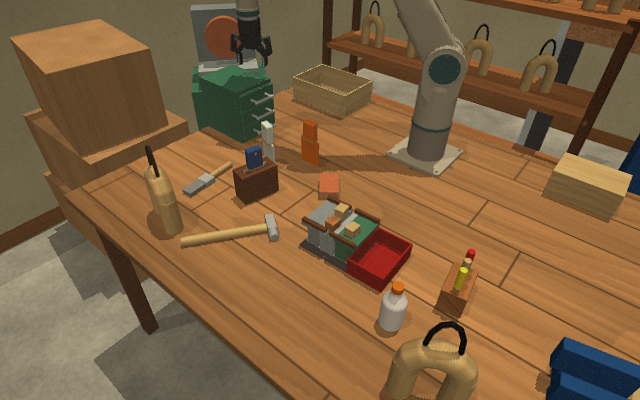

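Top view: the stand with the blue knife is at about (423,188) (handle at 431,185), the jig at (298,187) and the red tray at (252,187). The offcuts are at (280,178), (300,172) and (305,193). The scene view agrees, with the knife at (254,157). The orange and white look-alikes stand apart from it.

Run:
```python
from h import *
def mask(n,lo,hi,roi):
    im=cv2.imread(f"pics/{n}0.png"); h=cv2.cvtColor(im,cv2.COLOR_BGR2HSV); m=cv2.inRange(h,lo,hi)
    z=np.zeros_like(m); u0,u1,v0,v1=roi; z[v0:v1,u0:u1]=m[v0:v1,u0:u1]; return z
def rep(t,n,m,dep):
    v,u=np.nonzero(m); uv=np.c_[u,v]; p=deep(n,uv,dep); r=cv2.minAreaRect(uv.astype(np.float32))
    print(t,n,len(u),uv.mean(0).round(1),"z pct",np.percentile(p[:,2],[5,50,95]).round(),"xy med",np.median(p,0).round(1),[np.round(x,1) for x in r]); return p,uv
D={n:np.load(n+"0.npy") for n in("top","scene")}
for n,roi in(("top",(400,450,155,220)),("scene",(235,275,140,180))):
    p,uv=rep("blue",n,mask(n,(100,80,30),(130,255,255),roi),D[n])
    top=p[:,2]>np.percentile(p[:,2],95)-5
    q=p[top]; print("top face",len(q),q.mean(0).round(1)); w,V=np.linalg.eigh(np.cov(q[:,:2].T)); print(np.sqrt(w*12),np.degrees(np.arctan2(V[1,1],V[0,1])))
p,uv=rep("red","top",mask("top",(0,150,50),(6,255,255),(228,275,150,225)),D["top"])
# geometry by depth around the jig and the stand
for t,(u0,u1,v0,v1),(a,b) in(("deck",(262,335,155,220),(77,83)),("curb",(262,335,155,220),(88,95)),("rim",(228,275,150,220),(45,54)),("standtop",(400,450,155,220),(92,104))):
    vv,uu=np.mgrid[v0:v1,u0:u1]; uv=np.c_[uu.ravel(),vv.ravel()]; p=deep("top",uv,D["top"])
    k=(p[:,2]>a)&(p[:,2]<b); q=p[k]; r=cv2.minAreaRect(q[:,:2].astype(np.float32)); print(t,k.sum(),np.median(q[:,2]),[np.round(x,1) for x in r])
```

```text
blue top 197 [432.1 184.7] z pct [150. 164. 167.] xy med [ 545.5 -289.4  163.6] [array([432. , 185.7]), array([11.7, 21.5]), np.float64(18.4)]
top face 157 [ 547.8 -291.   164.2]
[22.06113704 43.19872106] 167.11881643379735
blue scene 250 [253.4 156.3] z pct [109. 144. 167.] xy med [ 553.1 -284.4  144. ] [array([253.6, 156.9]), array([21.6, 16. ]), np.float64(82.9)]
top face 68 [ 560.  -277.2  174.7]
[ 39.28510937 424.86964624] 49.70512406817704
red top 1627 [252.1 188.4] z pct [ 3.  7. 52.] xy med [551.7 172.8   7.4] [array([253. , 187.6]), array([56. , 38.2]), np.float64(87.7)]
deck 1665 80.40602195472388 [array([554.5,  38.8]), array([118. , 164.7]), np.float64(2.4)]
curb 472 92.14210858991896 [array([557.6,  38.9]), array([124.5, 164.7]), np.float64(2.4)]
rim 275 50.43038079835151 [array([552.9, 164.5]), array([150.7, 105.1]), np.float64(2.4)]
standtop 791 98.36170788781874 [array([ 549., -292.]), array([ 62.3, 120.7]), np.float64(77.8)]
```

Emit:
arm_command:
  deltas:
    - {"dx": 0.0,"dy": 0.0,"dz": 0.05}
    - {"dx": 0.298,"dy": 0.308,"dz": 0.08,"yaw": -35}
    - {"dx": 0.298,"dy": 0.308,"dz": 0.08,"yaw": -35}
    - {"dx": 0.298,"dy": 0.308,"dz": 0.08,"yaw": -35}
    - {"dx": 0.298,"dy": 0.308,"dz": 0.08,"yaw": -35}
    - {"dx": 0.298,"dy": 0.308,"dz": 0.08,"yaw": -35}
    - {"dx": 0.298,"dy": 0.308,"dz": 0.08,"yaw": -35}
    - {"dx": 0.298,"dy": 0.308,"dz": 0.08,"yaw": -35}
    - {"dx": 0.298,"dy": 0.308,"dz": 0.08,"yaw": -35}
    - {"dx": 0.298,"dy": 0.308,"dz": 0.08,"yaw": -35}
    - {"dx": 0.298,"dy": 0.308,"dz": 0.08,"yaw": -35}
    - {"dx": 0.298,"dy": 0.308,"dz": 0.08,"yaw": -35}
    - {"dx": 0.298,"dy": 0.308,"dz": 0.08,"yaw": -35}
    - {"dx": 0.298,"dy": 0.308,"dz": 0.08,"yaw": -35}

```text
invalid input at $.deltas[0]: expected keys dx, dy, dz, yaw, jaw
```

Run:
```python
from h import *
im,D,P=snap("wrist","w1"); print(np.round(P["extrinsics"],2).tolist(),P["camera_matrix"][0],P["k1"]); s=read_state(); print(s["eef_pos"],s["tool_rot"],s["clock"],s["force"])
h=cv2.cvtColor(im,cv2.COLOR_RGB2HSV); m=cv2.inRange(h,(100,80,30),(130,255,255))
v,u=np.nonzero(m); uv=np.c_[u,v]; p=deep("wrist",uv,D,P); k=np.abs(p[:,2]-164)<4
print(len(u),uv.mean(0),np.percentile(p[:,2],[5,50,95]))
if k.sum()>50:
    r=cv2.minAreaRect(p[k][:,:2].astype(np.float32)); print("top",k.sum(),p[k].mean(0),r)
vv,uu=np.mgrid[0:400:2,0:640:2]; uv=np.c_[uu.ravel(),vv.ravel()]; p=deep("wrist",uv,D,P)
k=(np.abs(p[:,2]-98)<3)&(np.hypot(p[:,0]-548,p[:,1]+291)<90); print("stand",cv2.minAreaRect(p[k][:,:2].astype(np.float32)),np.median(p[k][:,2]))
```

```text
[[0.38, -0.87, -0.3, 326.75], [-0.92, -0.36, -0.12, -566.93], [-0.0, 0.33, -0.95, 372.78], [0.0, 0.0, 0.0, 1.0]] [317.03016657   0.         320.90046573] -0.05514280688207589
[ 249.89449217 -599.56007882  230.61113032] [-3.14017802e+00 -1.76111053e-05  3.94850538e-01] 0.15 [ 0.52972239  0.26557136 -0.35555767]<stdin>:5: RuntimeWarning: Mean of empty slice.
  ret = um.true_divide(
Traceback (most recent call last):
IndexError: index -1 is out of bounds for axis 0 with size 0
```

View pics/w1.png

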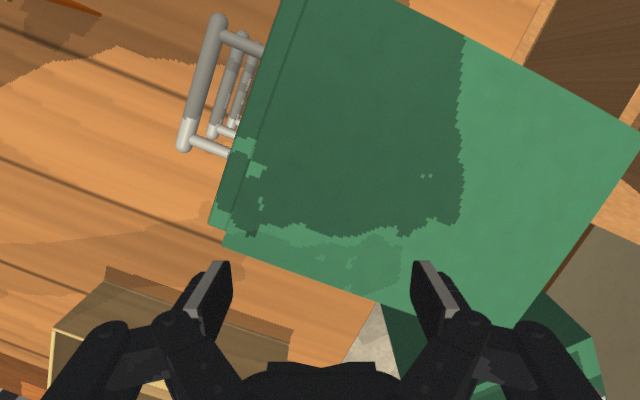

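The move was refused because every row needs all five keys, so the picture only shows the start view: the green cabinet and open fingers at (215,290) and (430,290). Resending.

Emit:
arm_command:
  deltas:
    - {"dx": 0,"dy": 0,"dz": 0.05,"yaw": 0,"jaw": 1}
    - {"dx": 0.298,"dy": 0.308,"dz": 0.08,"yaw": -35,"jaw": 1}
    - {"dx": 0.298,"dy": 0.308,"dz": 0.08,"yaw": -35,"jaw": 1}
    - {"dx": 0.298,"dy": 0.308,"dz": 0.08,"yaw": -35,"jaw": 1}
    - {"dx": 0.298,"dy": 0.308,"dz": 0.08,"yaw": -35,"jaw": 1}
    - {"dx": 0.298,"dy": 0.308,"dz": 0.08,"yaw": -35,"jaw": 1}
    - {"dx": 0.298,"dy": 0.308,"dz": 0.08,"yaw": -35,"jaw": 1}
    - {"dx": 0.298,"dy": 0.308,"dz": 0.08,"yaw": -35,"jaw": 1}
    - {"dx": 0.298,"dy": 0.308,"dz": 0.08,"yaw": -35,"jaw": 1}
    - {"dx": 0.298,"dy": 0.308,"dz": 0.08,"yaw": -35,"jaw": 1}
    - {"dx": 0.298,"dy": 0.308,"dz": 0.08,"yaw": -35,"jaw": 1}
    - {"dx": 0.298,"dy": 0.308,"dz": 0.08,"yaw": -35,"jaw": 1}
    - {"dx": 0.298,"dy": 0.308,"dz": 0.08,"yaw": -35,"jaw": 1}
    - {"dx": 0.298,"dy": 0.308,"dz": 0.08,"yaw": -35,"jaw": 1}

```text
clock: 1.55
eef_pos: [546.7, -293.7, 311.3]
tool_rot: [3.141, 0.001, -0.219]
force: [-0.8, -0.7, -0.1]
width: 85.1
gripper_force: 0.0
```

```bash
cat > w.py <<'E'
from h import *
import sys
im,D,P=snap("wrist",sys.argv[1]); s=read_state(); print(s["eef_pos"],s["tool_rot"],s["clock"],s["force"])
h=cv2.cvtColor(im,cv2.COLOR_RGB2HSV); m=cv2.inRange(h,(100,80,30),(130,255,255))
v,u=np.nonzero(m); uv=np.c_[u,v]; p=deep("wrist",uv,D,P)
print(len(u),uv.mean(0)); k=np.abs(p[:,2]-164)<5
if k.sum()>50:
    print("top by depth",k.sum(),p[k].mean(0),cv2.minAreaRect(p[k][:,:2].astype(np.float32)))
vv,uu=np.mgrid[0:400:2,0:640:2]; uv=np.c_[uu.ravel(),vv.ravel()]; p=deep("wrist",uv,D,P)
k=(np.abs(p[:,2]-98)<3)&(np.hypot(p[:,0]-548,p[:,1]+291)<90); print("stand",cv2.minAreaRect(p[k][:,:2].astype(np.float32)),np.median(p[k][:,2]))
E
python3 w.py w2
```

```text
[ 546.89241868 -293.46406361  311.33456619] [ 3.14108904e+00  3.52746901e-04 -2.18807380e-01] 1.6 [-0.27300402  0.02849827 -0.41173986]
1278 [319.38184664 175.84350548]
top by depth 1062 [ 547.95423189 -292.28967119  163.42391193] ((547.3767700195312, -291.98480224609375), (22.449871063232422, 43.527015686035156), 77.94776916503906)
stand ((545.5169677734375, -291.3001708984375), (59.99797439575195, 118.56578063964844), 77.03876495361328) 97.86776861974371
```

View pics/w2.png

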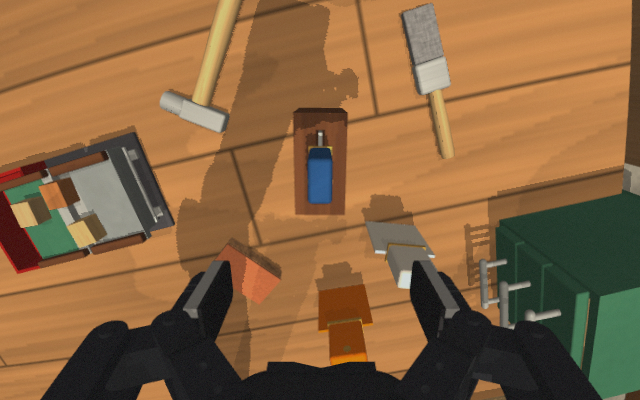

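The picture shows the blue handle at (320,176), centred in the stand and aligned with it. The white look-alike is at (400,260) and the orange one at (345,320), so I'll check finger clearance.

Run:
```python
from h import *
# white look-alike in tool-aligned knife axes, by depth and by two-view ray check of handle top
D=np.load("w2.npy"); P=camera_params("wrist")
vv,uu=np.mgrid[200:300,355:440]; uv=np.c_[uu.ravel(),vv.ravel()]; p=deep("wrist",uv,D,P)
a=np.radians(-12.3); X=np.array([np.cos(a),np.sin(a)]); Y=np.array([-X[1],X[0]])
q=p[:,:2]-[547.6,-292]; k=(p[:,2]>30)&(p[:,2]<200)
print("white along X",np.percentile(q[k]@X,[1,50,99]),"Y",np.percentile(q[k]@Y,[1,50,99]),"z",np.percentile(p[k][:,2],[1,50,99]))
# two-view height of blue handle top centre: wrist(now) and top
def ray(n,uv,P=None):
    P=P or camera_params(n); T=np.array(P["extrinsics"]); r=T[:3,:3]@np.r_[und(n,uv,P)[0],1]; return T[:3,3],r/np.linalg.norm(r)
def cen(f,n,roi):
    im=cv2.imread(f"pics/{f}.png"); m=cv2.inRange(cv2.cvtColor(im,cv2.COLOR_BGR2HSV),(100,80,30),(130,255,255)); d=np.load(f+".npy")
    v,u=np.nonzero(m); k=(u>roi[0])&(u<roi[1])&(v>roi[2])&(v<roi[3]); u,v=u[k],v[k]; p=deep(n,np.c_[u,v],d); k=abs(p[:,2]-164)<5
    return u[k].mean(),v[k].mean()
o1,r1=ray("wrist",cen("w2","wrist",(290,350,130,220)),P); o2,r2=ray("top",cen("top0","top",(400,450,155,220)))
t=np.linalg.lstsq(np.c_[r1,-r2],o2-o1,rcond=None)[0]; print("two-view",o1+r1*t[0],o2+r2*t[1])
```

```text
white along X [-227.43995557 -111.57005987 -101.89005435] Y [-145.78541433  -95.08043448  -61.81046754] z [ 31.21533381  98.86486968 158.24264247]
two-view [ 547.6648154  -291.94664315  161.06116955] [ 547.91190224 -291.65337703  161.0124973 ]
```

Emit:
arm_command:
  deltas:
    - {"dx": 0,"dy": 0,"dz": -0.05,"yaw": 0,"jaw": 1}
    - {"dx": 0,"dy": 0,"dz": -0.1,"yaw": 0,"jaw": 1}
    - {"dx": 0,"dy": 0,"dz": -0.14,"yaw": 0,"jaw": 1}
    - {"dx": 0,"dy": 0,"dz": -0.17,"yaw": 0,"jaw": 0.7}
    - {"dx": 0,"dy": 0,"dz": -0.19,"yaw": 0,"jaw": 0.5}
    - {"dx": 0,"dy": 0,"dz": -0.195,"yaw": 0,"jaw": 0.5}
    - {"dx": 0,"dy": 0,"dz": -0.195,"yaw": 0,"jaw": 0.5}
    - {"dx": 0,"dy": 0,"dz": -0.195,"yaw": 0,"jaw": 0}
    - {"dx": 0,"dy": 0,"dz": -0.195,"yaw": 0,"jaw": 0}
    - {"dx": 0,"dy": 0,"dz": -0.195,"yaw": 0,"jaw": 0}
    - {"dx": 0,"dy": 0,"dz": -0.195,"yaw": 0,"jaw": 0}
    - {"dx": 0,"dy": 0,"dz": -0.195,"yaw": 0,"jaw": 0}
    - {"dx": 0,"dy": 0,"dz": -0.195,"yaw": 0,"jaw": 0}

```text
clock: 2.9
eef_pos: [549.0, -292.8, 117.9]
tool_rot: [3.141, -0.003, -0.216]
force: [-0.9, -0.5, 5.6]
width: 23.1
gripper_force: 59.5
```

Emit:
arm_command:
  deltas:
    - {"dx": 0,"dy": 0,"dz": 0.01,"yaw": 0,"jaw": 0}
    - {"dx": 0,"dy": 0,"dz": 0.025,"yaw": 0,"jaw": 0}
    - {"dx": 0,"dy": 0,"dz": 0.045,"yaw": 0,"jaw": 0}
    - {"dx": 0,"dy": 0,"dz": 0.07,"yaw": 0,"jaw": 0}
    - {"dx": 0,"dy": 0,"dz": 0.095,"yaw": 0,"jaw": 0}
    - {"dx": 0,"dy": 0,"dz": 0.12,"yaw": 0,"jaw": 0}
    - {"dx": 0,"dy": 0,"dz": 0.135,"yaw": 0,"jaw": 0}
    - {"dx": 0,"dy": 0,"dz": 0.135,"yaw": 0,"jaw": 0}
    - {"dx": 0,"dy": 0,"dz": 0.135,"yaw": 0,"jaw": 0}

```text
clock: 3.8
eef_pos: [547.6, -291.5, 251.1]
tool_rot: [-3.141, 0.001, -0.216]
force: [-0.4, -0.1, -2.7]
width: 23.2
gripper_force: 58.8
```

Run:
```python
from h import *
im,D,P=snap("scene","s1"); s=read_state(); print(s["eef_pos"],s["tool_rot"],s["clock"],s["force"],s["torque"])
cv2.imwrite("pics/s1c.png",cv2.resize(im[60:300,200:440,::-1],(600,600),interpolation=cv2.INTER_CUBIC))
t,Dt,Pt=snap("top","t1")
# jig: deck, curbs, slot and offcuts from the top view; jig yaw 2.4 deg
for nm,(u0,u1,v0,v1),(a,b) in(("deck",(262,335,155,220),(77,83)),("curb",(262,335,155,220),(88,95)),("offc",(262,335,155,220),(100,108)),("rim",(228,275,150,220),(45,54))):
    vv,uu=np.mgrid[v0:v1,u0:u1]; uv=np.c_[uu.ravel(),vv.ravel()]; p=deep("top",uv,Dt,Pt); k=(p[:,2]>a)&(p[:,2]<b); q=p[k]
    print(nm,k.sum(),[np.round(x,1) for x in cv2.minAreaRect(q[:,:2].astype(np.float32))])
    if nm=="offc":
        m=np.zeros((400,640),np.uint8); m[uv[k][:,1],uv[k][:,0]]=1; n,L,S,C=cv2.connectedComponentsWithStats(m)
        for c,s_ in zip(C[1:],S[1:]): print("  off",s_[4],plane("top",c,104,Pt).round(1))
```

```text
[ 547.27809774 -291.36621765  250.35492972] [-3.14090067e+00  2.01641718e-03 -2.15871116e-01] 3.85 [ 1.02979774 -0.95260569 -1.37403593] [-0.02645823  0.05322418  0.01060412]
deck 1662 [array([554.5,  39. ]), array([118., 165.]), np.float64(2.3)]
curb 459 [array([557.4,  39. ]), array([124.2, 165.1]), np.float64(2.4)]
offc 389 [array([553.9,  54.4]), array([89. , 83.4]), np.float64(11.5)]
  off 134 [[585.4  33.6 104. ]]
  off 131 [[572.1  85.5 104. ]]
  off 124 [[531.7  21.8 104. ]]
rim 277 [array([552.7, 164.6]), array([150.9, 105.3]), np.float64(2.7)]
```

View pics/s1c.png

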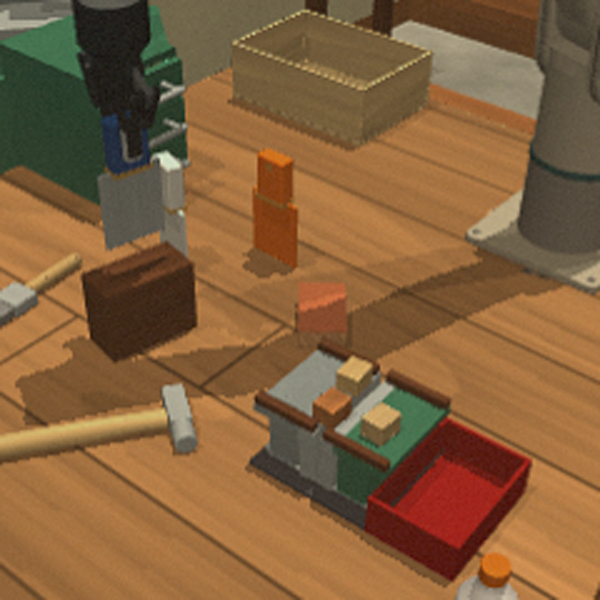

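The knife hangs upright above the stand (crop, blade at 130,210). The jig, three offcuts and tray lie at (350,440), undisturbed. The jig fits at (557.4, 39.3) with yaw 2.4°, and the tray and offcuts match it. Next I move behind the offcuts.

Emit:
arm_command:
  deltas:
    - {"dx": 0.002,"dy": 0.03,"dz": 0,"yaw": 2,"jaw": 0}
    - {"dx": 0.004,"dy": 0.07,"dz": 0,"yaw": 6,"jaw": 0}
    - {"dx": 0.006,"dy": 0.11,"dz": 0,"yaw": 10,"jaw": 0}
    - {"dx": 0.008,"dy": 0.15,"dz": 0,"yaw": 14.8,"jaw": 0}
    - {"dx": 0.01,"dy": 0.19,"dz": 0,"yaw": 14.8,"jaw": 0}
    - {"dx": 0.012,"dy": 0.23,"dz": 0,"yaw": 14.8,"jaw": 0}
    - {"dx": 0.012,"dy": 0.26,"dz": 0,"yaw": 14.8,"jaw": 0}
    - {"dx": 0.012,"dy": 0.273,"dz": 0,"yaw": 14.8,"jaw": 0}
    - {"dx": 0.012,"dy": 0.273,"dz": -0.02,"yaw": 14.8,"jaw": 0}
    - {"dx": 0.012,"dy": 0.273,"dz": -0.035,"yaw": 14.8,"jaw": 0}
    - {"dx": 0.012,"dy": 0.273,"dz": -0.045,"yaw": 14.8,"jaw": 0}
    - {"dx": 0.012,"dy": 0.273,"dz": -0.05,"yaw": 14.8,"jaw": 0}
    - {"dx": 0.012,"dy": 0.273,"dz": -0.05,"yaw": 14.8,"jaw": 0}
    - {"dx": 0.012,"dy": 0.273,"dz": -0.05,"yaw": 14.8,"jaw": 0}

```text
clock: 5.3
eef_pos: [560.4, -19.4, 201.6]
tool_rot: [3.141, -0.001, 0.042]
force: [-0.6, 0.9, -2.3]
width: 23.3
gripper_force: 59.2
```

Run:
```python
from h import *
im,D,P=snap("wrist","w3"); s=read_state(); print(s["eef_pos"],s["tool_rot"],s["clock"],s["force"])
im2,D2,P2=snap("scene","s3")
a=cv2.resize(im[:,:,::-1],(480,300)); b=cv2.resize(im2[140:300,260:440,::-1],(337,300)); cv2.imwrite("pics/c3.png",np.hstack([a,b[:,:320]]))
```

```text
[560.53844797 -19.31225733 201.89588637] [ 3.14145529e+00 -1.22935646e-03  4.17734212e-02] 5.35 [-0.04291226 -0.11354393 -1.59552541]
```

View pics/c3.png

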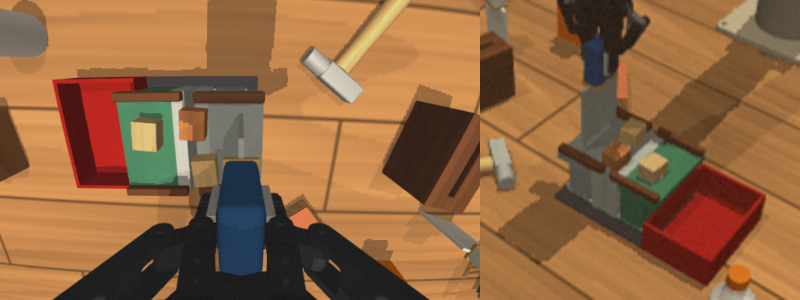

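The wrist view (left) shows the blade behind the offcuts and inside the lane, and the scene view agrees. Next I check lane centring by depth and lower toward the deck.

Run:
```python
from h import *
D=np.load("w3.npy"); P=camera_params("wrist"); a=np.radians(2.4); X=np.array([np.cos(a),np.sin(a)]); Y=np.array([-X[1],X[0]])
vv,uu=np.mgrid[80:400,60:380]; uv=np.c_[uu.ravel(),vv.ravel()]; p=deep("wrist",uv,D,P); q=p[:,:2]-[557.4,39.3]; jx,jy,z=q@X,q@Y,p[:,2]
for lo,hi in((-80,-20),(20,80)):
    for s in(-1,1):
        k=(abs(z-92)<2.5)&(jy>lo)&(jy<hi)&(s*jx>35)&(s*jx<75); print("curb",lo,s,k.sum(),np.percentile(jx[k],[2,98]).round(1) if k.sum() else "")
k=(abs(z-80)<2)&(abs(jx)<40); print("deck z",np.median(z[k]),np.percentile(jy[k],[0.5,99.5]))
# scene: lower end of blade
D=np.load("s3.npy"); vv,uu=np.mgrid[140:300,260:400]; uv=np.c_[uu.ravel(),vv.ravel()]; p=deep("scene",uv,D); q=p[:,:2]-[557.4,39.3]; jx,jy,z=q@X,q@Y,p[:,2]
k=(jy>-75)&(jy<-45)&(z>100)&(z<160); print("blade jx",np.percentile(jx[k],[2,50,98]).round(1),"jy",np.percentile(jy[k],[5,50,95]).round(1),k.sum())
k=(abs(z-92)<3)&(abs(jx)>35)&(abs(jy)<90); print("curb jx",[np.percentile(jx[k&(s*jx>0)],[2,98]).round(1) for s in(-1,1)])
```

```text
curb -80 -1 35 [-58.  -36.1]
curb -80 1 1148 [48.  59.1]
curb 20 -1 657 [-62.9 -53.6]
curb 20 1 922 [50.6 60. ]
deck z 80.17850474572049 [-82.23251869  81.25255686]
blade jx [-37.3   2.5  37.9] jy [-58.9 -57.2 -55.7] 330
curb jx [array([-63.8, -42.2]), array([41.4, 60.9])]
```

Emit:
arm_command:
  deltas:
    - {"dx": 0,"dy": 0,"dz": -0.002,"yaw": 0,"jaw": 0}
    - {"dx": 0,"dy": 0,"dz": -0.004,"yaw": 0,"jaw": 0}
    - {"dx": 0,"dy": 0,"dz": -0.006,"yaw": 0,"jaw": 0}
    - {"dx": 0,"dy": 0,"dz": -0.008,"yaw": 0,"jaw": 0}
    - {"dx": 0,"dy": 0,"dz": -0.008,"yaw": 0,"jaw": 0}

```text
clock: 5.9
eef_pos: [559.8, -19.0, 192.9]
tool_rot: [-3.142, 0.001, 0.042]
force: [0.3, -0.2, -1.7]
width: 23.4
gripper_force: 59.2
```

Emit:
arm_command:
  deltas:
    - {"dx": -0.0015,"dy": 0,"dz": -0.001,"yaw": 0,"jaw": 0}
    - {"dx": -0.0015,"dy": 0,"dz": -0.002,"yaw": 0,"jaw": 0}
    - {"dx": -0.0015,"dy": 0,"dz": -0.002,"yaw": 0,"jaw": 0}

```text
clock: 6.2
eef_pos: [558.5, -19.0, 191.8]
tool_rot: [-3.142, -0.0, 0.042]
force: [-1.3, 0.6, 3.1]
width: 23.7
gripper_force: 60.0
```

Contact with the deck came at commanded z of about 191.5. I raise 2 mm and sweep.

Emit:
arm_command:
  deltas:
    - {"dx": 0,"dy": 0,"dz": 0.002,"yaw": 0,"jaw": 0}
    - {"dx": -0.0002,"dy": 0.006,"dz": 0.002,"yaw": 0,"jaw": 0}
    - {"dx": -0.0005,"dy": 0.012,"dz": 0.002,"yaw": 0,"jaw": 0}
    - {"dx": -0.0008,"dy": 0.018,"dz": 0.002,"yaw": 0,"jaw": 0}
    - {"dx": -0.001,"dy": 0.024,"dz": 0.002,"yaw": 0,"jaw": 0}
    - {"dx": -0.0013,"dy": 0.03,"dz": 0.002,"yaw": 0,"jaw": 0}
    - {"dx": -0.0015,"dy": 0.036,"dz": 0.002,"yaw": 0,"jaw": 0}
    - {"dx": -0.0018,"dy": 0.042,"dz": 0.002,"yaw": 0,"jaw": 0}
    - {"dx": -0.002,"dy": 0.048,"dz": 0.002,"yaw": 0,"jaw": 0}
    - {"dx": -0.0023,"dy": 0.054,"dz": 0.002,"yaw": 0,"jaw": 0}
    - {"dx": -0.0025,"dy": 0.06,"dz": 0.002,"yaw": 0,"jaw": 0}
    - {"dx": -0.0028,"dy": 0.066,"dz": 0.002,"yaw": 0,"jaw": 0}
    - {"dx": -0.003,"dy": 0.072,"dz": 0.002,"yaw": 0,"jaw": 0}
    - {"dx": -0.0033,"dy": 0.078,"dz": 0.002,"yaw": 0,"jaw": 0}
    - {"dx": -0.0035,"dy": 0.084,"dz": 0.002,"yaw": 0,"jaw": 0}
    - {"dx": -0.0038,"dy": 0.09,"dz": 0.002,"yaw": 0,"jaw": 0}
    - {"dx": -0.004,"dy": 0.096,"dz": 0.002,"yaw": 0,"jaw": 0}
    - {"dx": -0.0042,"dy": 0.1,"dz": 0.002,"yaw": 0,"jaw": 0}

```text
clock: 8.0
eef_pos: [554.3, 81.8, 193.3]
tool_rot: [-3.141, -0.0, 0.043]
force: [-0.3, -0.1, -1.4]
width: 23.9
gripper_force: 59.2
```

Run:
```python
from h import *
s=read_state(); print(s["eef_pos"],s["tool_rot"],s["clock"],s["force"])
im2,D2,P2=snap("scene","s4"); im,D,P=snap("top","t4"); w,_,_=snap("wrist","w4")
b=cv2.resize(im2[170:300,290:430,::-1],(323,300)); c=cv2.resize(w[:,:,::-1],(470,300)); cv2.imwrite("pics/c4.png",np.hstack([b,c]))
```

```text
[554.28771796  81.76789145 193.29286324] [-3.14139006e+00 -1.19495313e-05  4.26914854e-02] 8.0 [-0.27380425 -0.07548246 -1.42381773]
```

View pics/c4.png

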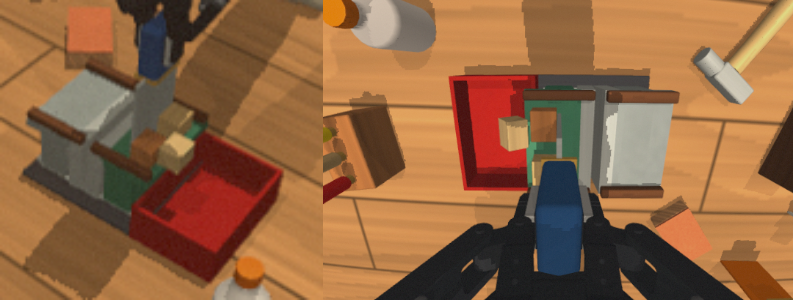

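All three offcuts are ahead of the blade, with the plywood one at the tray edge (wrist crop 513,133). I continue past the edge.

Emit:
arm_command:
  deltas:
    - {"dx": -0.0002,"dy": 0.005,"dz": 0,"yaw": 0,"jaw": 0}
    - {"dx": -0.0004,"dy": 0.01,"dz": 0,"yaw": 0,"jaw": 0}
    - {"dx": -0.0006,"dy": 0.015,"dz": 0,"yaw": 0,"jaw": 0}
    - {"dx": -0.0008,"dy": 0.02,"dz": 0,"yaw": 0,"jaw": 0}
    - {"dx": -0.001,"dy": 0.025,"dz": 0,"yaw": 0,"jaw": 0}
    - {"dx": -0.0013,"dy": 0.03,"dz": 0,"yaw": 0,"jaw": 0}
    - {"dx": -0.0015,"dy": 0.035,"dz": 0,"yaw": 0,"jaw": 0}
    - {"dx": -0.0017,"dy": 0.04,"dz": 0,"yaw": 0,"jaw": 0}
    - {"dx": -0.0019,"dy": 0.045,"dz": 0,"yaw": 0,"jaw": 0}
    - {"dx": -0.002,"dy": 0.048,"dz": 0,"yaw": 0,"jaw": 0}
    - {"dx": -0.002,"dy": 0.05,"dz": 0,"yaw": 0,"jaw": 0}
    - {"dx": -0.002,"dy": 0.05,"dz": 0,"yaw": 0,"jaw": 0}
    - {"dx": -0.002,"dy": 0.05,"dz": 0,"yaw": 0,"jaw": 0}

```text
clock: 9.45
eef_pos: [552.3, 130.7, 193.3]
tool_rot: [3.141, 0.0, 0.042]
force: [-0.0, 0.0, -1.6]
width: 23.0
gripper_force: 59.2
```

Run:
```python
from h import *
s=read_state(); print(s["eef_pos"],s["tool_rot"],s["clock"],s["force"])
im2,D2,P2=snap("scene","s5"); w,_,_=snap("wrist","w5")
b=cv2.resize(im2[170:300,290:430,::-1],(323,300)); c=cv2.resize(w[:,:,::-1],(470,300)); cv2.imwrite("pics/c5.png",np.hstack([b,c]))
```

```text
[552.34582926 130.73936621 193.29766165] [3.14132048e+00 1.46823553e-05 4.20024639e-02] 9.45 [-0.00603754  0.02164383 -1.61593039]
```

View pics/c5.png

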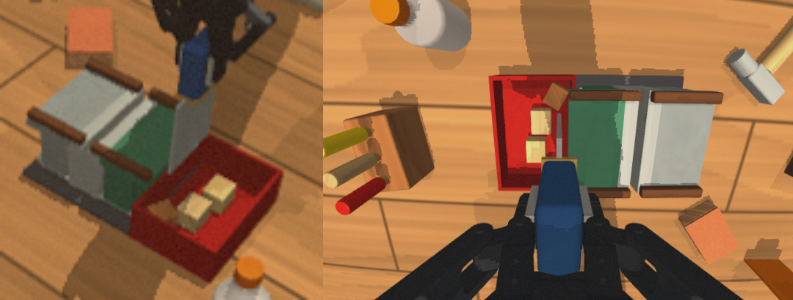

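All three offcuts lie in the red tray (scene crop 193,210 / 220,188 / 160,210), with the brown one tilted in the corner. I measure the slot and check the brown one's height.

```bash
cat > slot.py <<'E'
from h import *
import sys
f=sys.argv[1]; D=np.load(f+".npy"); P=camera_params("wrist"); a=np.radians(2.4); X=np.array([np.cos(a),np.sin(a)]); Y=np.array([-X[1],X[0]])
vv,uu=np.mgrid[60:400,0:640]; uv=np.c_[uu.ravel(),vv.ravel()]; p=deep("wrist",uv,D,P); q=p[:,:2]-[557.4,39.3]; jx,jy,z=q@X,q@Y,p[:,2]
for x in range(-50,60,10):
    k=(abs(jx-x)<4)&(abs(jy)<30)&(abs(z-80)<2.5); t=np.sort(jy[k])
    if len(t)<20: print(x,"few"); continue
    g=np.diff(t); i=g.argmax(); print(x,"gap",t[i].round(1),t[i+1].round(1),"mid",((t[i]+t[i+1])/2).round(1))
k=(jy>84)&(jy<175)&(abs(jx)<66)&(z>15)&(z<75)
im=cv2.imread(f"pics/{f}.png"); h=cv2.cvtColor(im,cv2.COLOR_BGR2HSV)[60:].reshape(-1,3); k&=~((h[:,0]<5)|(h[:,0]>170))&(h[:,0]<30)
m=np.zeros((400,640),np.uint8); m[uv[k][:,1],uv[k][:,0]]=1; n,L,S,C=cv2.connectedComponentsWithStats(m)
for i in range(1,n):
    if S[i,4]>60:
        j=L[uv[:,1],uv[:,0]]==i; print("piece",C[i].round(),S[i,4],"jx",np.percentile(jx[j],[5,95]).round(),"jy",np.percentile(jy[j],[5,95]).round(),"z",np.percentile(z[j],[5,95]).round())
E
python3 slot.py w5
```

```text
-50 gap -6.0 4.7 mid -0.7
-40 gap -5.8 4.4 mid -0.7
-30 gap -6.0 4.5 mid -0.7
-20 gap -6.1 4.5 mid -0.8
-10 gap -5.6 4.5 mid -0.6
0 gap -6.1 4.3 mid -0.9
10 gap -5.6 4.1 mid -0.8
20 gap -5.1 4.2 mid -0.5
30 gap -5.6 4.1 mid -0.7
40 gap -5.4 3.5 mid -0.9
50 gap -5.6 4.4 mid -0.6
piece [316. 128.] 773 jx [35. 61.] jy [ 86. 109.] z [36. 40.]
piece [296. 162.] 956 jx [-2. 28.] jy [104. 129.] z [21. 31.]
piece [289. 200.] 840 jx [-42. -13.] jy [113. 137.] z [21. 31.]
```

The brown offcut is below the rim and inside the tray. The slot's midline is at jig y -0.75, parallel to the blade. I lift and move over it.

Emit:
arm_command:
  deltas:
    - {"dx": 0,"dy": 0,"dz": 0.01,"yaw": 0,"jaw": 0}
    - {"dx": 0,"dy": 0,"dz": 0.02,"yaw": 0,"jaw": 0}
    - {"dx": 0.001,"dy": -0.02,"dz": 0.02,"yaw": 0,"jaw": 0}
    - {"dx": 0.002,"dy": -0.045,"dz": 0.02,"yaw": 0,"jaw": 0}
    - {"dx": 0.003,"dy": -0.07,"dz": 0.02,"yaw": 0,"jaw": 0}
    - {"dx": 0.0036,"dy": -0.0855,"dz": 0.015,"yaw": 0,"jaw": 0}
    - {"dx": 0.0036,"dy": -0.0925,"dz": 0.01,"yaw": 0,"jaw": 0}
    - {"dx": 0.0036,"dy": -0.0925,"dz": 0.005,"yaw": 0,"jaw": 0}
    - {"dx": 0.0036,"dy": -0.0925,"dz": 0.003,"yaw": 0,"jaw": 0}
    - {"dx": 0.0036,"dy": -0.0925,"dz": 0.003,"yaw": 0,"jaw": 0}
    - {"dx": 0.0036,"dy": -0.0925,"dz": 0.003,"yaw": 0,"jaw": 0}

```text
clock: 10.65
eef_pos: [556.0, 39.8, 196.2]
tool_rot: [-3.141, 0.0, 0.044]
force: [0.2, -0.2, -1.6]
width: 23.3
gripper_force: 59.3
```

Run:
```python
from h import *
s=read_state(); print(s["eef_pos"],s["tool_rot"],s["clock"],s["force"])
im2,D2,P2=snap("scene","s6"); w,_,_=snap("wrist","w6")
b=cv2.resize(im2[170:290,290:410,::-1],(380,380),interpolation=cv2.INTER_CUBIC); c=cv2.resize(w[100:300,190:410,::-1],(418,380)); cv2.imwrite("pics/c6.png",np.hstack([b,c]))
a=np.radians(2.4); X=np.array([np.cos(a),np.sin(a)]); Y=np.array([-X[1],X[0]])
vv,uu=np.mgrid[160:260,280:420]; p=deep("scene",np.c_[uu.ravel(),vv.ravel()],D2,P2); q=p[:,:2]-[557.4,39.3]; jx,jy,z=q@X,q@Y,p[:,2]
k=(abs(jy)<12)&(z>100)&(z<165)&(abs(jx)<45); print("blade face jx",np.percentile(jx[k],[2,98]),"jy",np.median(jy[k]))
for lo in(98,115,130,145): 
    j=k&(z>lo)&(z<lo+15); print(lo,j.sum(),np.median(jy[j]), np.polyfit(jx[j],jy[j],1))
```

```text
[555.95496535  39.77673143 196.21234642] [-3.14105629e+00  8.26922697e-05  4.40600530e-02] 10.65 [ 0.17023367 -0.21185917 -1.58787438]
blade face jx [-41.55921455  35.91594986] jy 2.1736271345297817
98 59 2.0602929951456304 [-0.00835238  2.03116386]
115 81 2.17494404579548 [-0.00902738  1.98892802]
130 79 2.180456053216803 [-0.00942622  2.0277469 ]
145 84 2.1431690116552686 [-0.00883127  2.01783868]
```

View pics/c6.png

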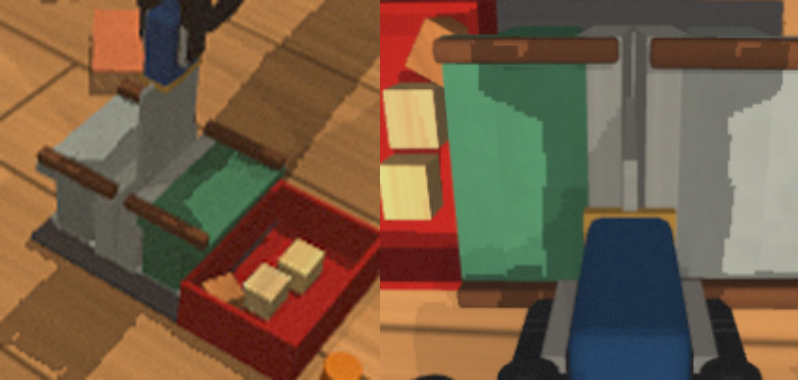

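The blade stands upright over the slot. In the wrist crop its edge at (630,185) lies between the slot walls at 620 to 642. I lower it in.

Emit:
arm_command:
  deltas:
    - {"dx": 0,"dy": -0.0007,"dz": -0.002,"yaw": 0,"jaw": 0}
    - {"dx": 0,"dy": -0.0007,"dz": -0.004,"yaw": 0,"jaw": 0}
    - {"dx": 0,"dy": -0.0007,"dz": -0.006,"yaw": 0,"jaw": 0}
    - {"dx": 0,"dy": -0.0007,"dz": -0.008,"yaw": 0,"jaw": 0}
    - {"dx": 0,"dy": -0.0007,"dz": -0.01,"yaw": 0,"jaw": 0}
    - {"dx": 0,"dy": -0.0007,"dz": -0.01,"yaw": 0,"jaw": 0}

```text
clock: 11.35
eef_pos: [555.7, 37.7, 186.0]
tool_rot: [3.142, 0.001, 0.042]
force: [0.3, 0.3, -1.7]
width: 23.2
gripper_force: 59.3
```

Depth is about 5 mm with no contact. I continue down.

Emit:
arm_command:
  deltas:
    - {"dx": 0,"dy": 0,"dz": -0.003,"yaw": 0,"jaw": 0}
    - {"dx": 0,"dy": 0,"dz": -0.006,"yaw": 0,"jaw": 0}
    - {"dx": 0,"dy": 0,"dz": -0.009,"yaw": 0,"jaw": 0}
    - {"dx": 0,"dy": 0,"dz": -0.012,"yaw": 0,"jaw": 0}
    - {"dx": 0,"dy": 0,"dz": -0.015,"yaw": 0,"jaw": 0}
    - {"dx": 0,"dy": 0,"dz": -0.018,"yaw": 0,"jaw": 0}
    - {"dx": 0,"dy": 0,"dz": -0.021,"yaw": 0,"jaw": 0}
    - {"dx": 0,"dy": 0,"dz": -0.024,"yaw": 0,"jaw": 0}
    - {"dx": 0,"dy": 0,"dz": -0.026,"yaw": 0,"jaw": 0}
    - {"dx": 0,"dy": 0,"dz": -0.026,"yaw": 0,"jaw": 0}

```text
clock: 12.35
eef_pos: [555.7, 37.8, 160.0]
tool_rot: [3.142, 0.001, 0.042]
force: [0.3, 0.0, -1.0]
width: 23.5
gripper_force: 59.3
```

Emit:
arm_command:
  deltas:
    - {"dx": 0,"dy": 0,"dz": -0.001,"yaw": 0,"jaw": 0}
    - {"dx": 0,"dy": 0,"dz": -0.002,"yaw": 0,"jaw": 0}
    - {"dx": 0,"dy": 0,"dz": -0.003,"yaw": 0,"jaw": 0}
    - {"dx": 0,"dy": 0,"dz": -0.004,"yaw": 0,"jaw": 0}
    - {"dx": 0,"dy": 0,"dz": -0.004,"yaw": 0,"jaw": 0}

```text
clock: 12.85
eef_pos: [555.8, 37.8, 156.2]
tool_rot: [3.142, 0.0, 0.042]
force: [0.6, 0.3, -2.0]
width: 23.3
gripper_force: 59.3
```

Emit:
arm_command:
  deltas:
    - {"dx": 0,"dy": 0,"dz": -0.001,"yaw": 0,"jaw": 0}
    - {"dx": 0,"dy": 0,"dz": -0.002,"yaw": 0,"jaw": 0}
    - {"dx": 0,"dy": 0,"dz": -0.003,"yaw": 0,"jaw": 0}
    - {"dx": 0,"dy": 0,"dz": -0.004,"yaw": 0,"jaw": 0}
    - {"dx": 0,"dy": 0,"dz": -0.004,"yaw": 0,"jaw": 0}

```text
clock: 13.35
eef_pos: [555.8, 37.8, 152.1]
tool_rot: [3.142, 0.0, 0.042]
force: [0.3, 0.5, -1.6]
width: 23.3
gripper_force: 59.3
```

Emit:
arm_command:
  deltas:
    - {"dx": 0,"dy": 0,"dz": -0.001,"yaw": 0,"jaw": 0}
    - {"dx": 0,"dy": 0,"dz": -0.002,"yaw": 0,"jaw": 0}
    - {"dx": 0,"dy": 0,"dz": -0.002,"yaw": 0,"jaw": 0}

```text
clock: 13.65
eef_pos: [555.8, 37.8, 150.2]
tool_rot: [3.142, 0.0, 0.042]
force: [-0.7, 0.5, -1.5]
width: 23.2
gripper_force: 59.3
```

Emit:
arm_command:
  deltas:
    - {"dx": 0,"dy": 0,"dz": -0.001,"yaw": 0,"jaw": 0}
    - {"dx": 0,"dy": 0,"dz": -0.002,"yaw": 0,"jaw": 0}
    - {"dx": 0,"dy": 0,"dz": -0.002,"yaw": 0,"jaw": 0}

```text
clock: 13.95
eef_pos: [555.8, 37.8, 148.2]
tool_rot: [3.142, 0.0, 0.042]
force: [0.3, -0.2, -1.5]
width: 23.5
gripper_force: 59.3
```

Emit:
arm_command:
  deltas:
    - {"dx": 0,"dy": 0,"dz": -0.001,"yaw": 0,"jaw": 0}
    - {"dx": 0,"dy": 0,"dz": -0.002,"yaw": 0,"jaw": 0}
    - {"dx": 0,"dy": 0,"dz": -0.002,"yaw": 0,"jaw": 0}

```text
clock: 14.25
eef_pos: [556.1, 37.9, 146.4]
tool_rot: [-3.142, -0.0, 0.042]
force: [0.6, 0.6, -0.5]
width: 23.2
gripper_force: 59.4
```

Emit:
arm_command:
  deltas:
    - {"dx": 0,"dy": 0,"dz": -0.001,"yaw": 0,"jaw": 0}
    - {"dx": 0,"dy": 0,"dz": -0.002,"yaw": 0,"jaw": 0}
    - {"dx": 0,"dy": 0,"dz": -0.002,"yaw": 0,"jaw": 0}

```text
clock: 14.55
eef_pos: [556.3, 37.9, 144.6]
tool_rot: [-3.141, -0.001, 0.042]
force: [-0.3, 0.9, 3.0]
width: 23.4
gripper_force: 59.7
```

Emit:
arm_command:
  deltas:
    - {"dx": 0,"dy": 0,"dz": -0.001,"yaw": 0,"jaw": 0}
    - {"dx": 0,"dy": 0,"dz": -0.001,"yaw": 0,"jaw": 0}
    - {"dx": 0,"dy": 0,"dz": -0.001,"yaw": 0,"jaw": 0}

```text
clock: 14.85
eef_pos: [556.3, 38.0, 143.5]
tool_rot: [-3.141, -0.001, 0.042]
force: [-0.4, -0.3, 4.7]
width: 23.0
gripper_force: 60.0
```

Run:
```python
from h import *
f=[]
for _ in range(6): get_image("top"); s=read_state(); f.append(s["force"])
print(np.mean(f,0),np.std(f,0),s["eef_pos"],s["width"],s["clock"])
```

```text
[1.82461033e-03 6.48810636e-01 4.94923706e+00] [0.45401214 0.57612841 0.48991434] [556.27136827  37.85911915 143.49481334] 23.25602039953353 15.15
```

Emit:
arm_command:
  deltas:
    - {"dx": 0,"dy": 0,"dz": -0.0003,"yaw": 0,"jaw": 0}
    - {"dx": 0,"dy": 0,"dz": -0.0003,"yaw": 0,"jaw": 0}
    - {"dx": 0,"dy": 0,"dz": -0.0003,"yaw": 0,"jaw": 0}

```text
clock: 15.45
eef_pos: [556.2, 37.8, 143.1]
tool_rot: [-3.142, -0.001, 0.042]
force: [0.3, 0.3, 5.2]
width: 23.4
gripper_force: 60.1
```

Run:
```python
from h import *
f=[]
for _ in range(6): get_image("top"); s=read_state(); f.append(s["force"])
print(np.mean(f,0),s["eef_pos"],s["tool_rot"],s["width"],s["clock"])
im2,_,_=snap("scene","s7"); w,_,_=snap("wrist","w7")
b=cv2.resize(im2[160:300,290:430,::-1],(380,380),interpolation=cv2.INTER_CUBIC); c=cv2.resize(w[60:300,150:410,::-1],(411,380)); cv2.imwrite("pics/c7.png",np.hstack([b,c]))
```

```text
[0.62914006 0.70520894 5.13719366] [556.21595031  37.85478657 143.10545256] [-3.14154456e+00 -6.34872348e-04  4.22260421e-02] 23.810045970432178 15.75
```

View pics/c7.png

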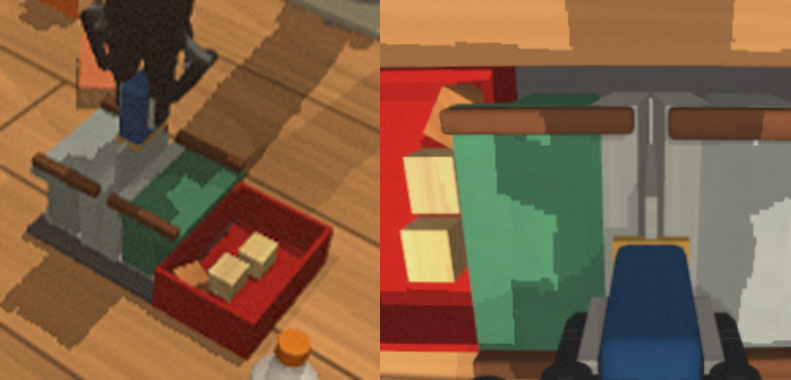

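The blade is upright in the slot, about 48 mm down with a push of about 6.8 N. It is still gripped, and all three offcuts are in the tray.

```bash
python3 -c "from cell import *; print(finish_job())"
```

```text
the job is handed in; nothing more can be done
None
```

The job is handed in at about 16 s: all three offcuts were swept into the tray with the blade, and the knife is upright in the slot about 48 mm down, pushing at about 7 N and still gripped.

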